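Set up the bench lapping machine for a run

ROBOT

A 7-joint arm with a two-finger parallel gripper is mounted at the origin on the work surface. World frame = base frame: x ahead of the robot, y to its left, z up, the work surface at z = 0. Lengths are in m, angles in rad, forces in N, time in s.
With the tool pointing down it reaches from about 0.35 to 0.9 m from the base axis. Payload 8.1 kg.
Tool frame: the origin (TCP) lies midway between the tips of the shut fingers; the grasp point (between the pads) lies 19 mm behind it (arm.tcp_to_grasp is the distance from the TCP to the grasp point, in m); x points along the fingers, z is the direction in which the jaws open and shut, and the axes are right-handed (so a half turn about x gives the same grasp; the last joint's range is limited). The gripper opens to 92 mm and grips with 3 to 60 N. Pads are 19 mm wide; open, the fingers measure 130 mm over their backs; the gripper's body (75 mm by 190 mm) begins 47 mm behind the grasp point.
Start: joints at [1.12, 0.434, 0.025, 1.573, -0.012, 1.134, -0.075], TCP at [0.213, -0.588, 0.227] pointing down, gripper open.
Joint ranges: [-2.62, 2.62], [-0.44, 2.09], [-1.27, 1.32], [0.08, 2.57], [-1.32, 4.46], [0.12, 2], [-2.74, 2.74]. Speed limits (rad/s): [2.22, 2.22, 3.01, 3.01, 3.14, 3.14, 3.14].

INTERFACE

Orientations are given as a unit quaternion [x, y, z, w].
In Python, from station import arm gives the robot as it stands.
- The arm moves only by the tool send_rows, never from a script. Its arguments are lists of equal length, an entry for each row: "offset": the shift along the world's x, y, z in units of 40 mm (1.0 is 40 mm), a list of three; "yaw": the turn about the world's z in degrees. A call has 1 to 5 rows; each row is the pose to reach, as a shift and turn from the pose measured when the call began; what a row does not reach only later rows make up. A row lasts 1/8 s, in which the tool goes at most 62.5 mm and 10.7 degrees, less where a joint would pass 70% of its speed; a pose out of reach is approached as far as the arm can. A call with a gripper value outside its range is refused whole. "jaw" is the opening, from 0 (shut) to 1 (fully open), set as the call begins (left out, the last holds). The fingers move at their own pace and stop on an object; "newtons" is the grip in N (left out, the last holds). Time passes only in rows, so rows that repeat a pose let the fingers close. It gives the time, the measured TCP pose, the force and the opening at its end, in the units of the state.
- arm.get_obs(): the state, without advancing time (a new reading comes with each control period).
- arm.read_camera(name): name is "scene" or "top" or "wrist"; returns a dict with "pixels" (384x512x3 uint8, red, green, blue), "z_map" (384x512 float32, m along the optical axis (not along the pixel's ray), 0 where there is no reading), "camera_matrix" (3x3 intrinsics, pixels), "dist_coeffs" ([k1, k2, p1, p2, k3] as OpenCV has them; the pictures are not rectified), "eye" and "rotation" of the camera in the world; the wrist camera has in their place "mount" (4x4, takes a point from camera to tool coordinates, whose origin is the TCP and whose axes are the tool frame's). Camera axes: x right, y down, z forward; pixel columns grow to the right and rows downward; lengths in m; the calibration is good to about 2 mm. A picture is of the moment at which its call begins: read the wrist's pose just before it.
- arm.sign_off(): hands the job in, once; it reports no verdict.
The state is a dict: "time": time; "q": joint angles; "qd": joint speeds; "joint_efforts": joint torques, N m; "eef_pos": TCP position; "eef_rot": TCP orientation; "ft_force": force on the tool from outside, world axes, zero at the start; "torque": the same for the moment, N m; "opening": finger opening in m.
Only numpy, scipy, OpenCV 4.12 (cv2) and the standard library are available. Lean on these libraries where they do the work, as an engineer would, in place of code of your own. Each camera call takes 0.05 s, during which the arm holds its last target. There are 200 camera calls.

TASK

Set the bench lapping machine up for its next run: stand the lapping fixture gently and flat on the iron lap plate, in the path of the roller arm, and let go of it. Then swing the roller arm in by its black handle until both rollers rest against the fixture's steel ring, with the whole ring still on the plate. Last, turn the speed knob until its white pointer line points at the green preset tab, and leave the bottle, wipe box, black ring and jar where they are.

Things in the scene. Friction and masses are not known exactly. Their poses are not given: they have to be found in the camera images.
- fixture_center (a point): Loose lapping fixture, upright on the bench left of the machine, 92 mm tall, 0.4 to 0.75 kg: steel ring 84 mm across, 22 mm tall; aluminium body 48 mm across up to 60 mm; blue top knob 34 mm across from 64 to 92 mm (grip there). This point is on its axis, 46 mm above its underside, 32 mm below the middle of the blue knob; z axis up.
- plate_center (a point): Centre of the top of the round grey iron lap plate, 200 mm across, 160 mm above the bench; it does not turn. The pale grey machine is 460 mm deep (x, front to the robot), 400 mm wide (y), deck at 135 mm, yaw up to 0.12 rad; its middle is 50 mm in front of here. A bottle on it, 145 mm behind and right of here, reaches 258 mm. x axis to the machine's back, y to its left, z up.
- yoke_pivot (a point): Vertical pivot axis of the roller arm, at plate-top height, on a post at the machine's front left corner (190 mm in front of and 150 mm left of the plate centre; post top 46 mm above the plate). x axis: along the aluminium arm from the pivot to its free end; z up.
- yoke_handle (a point): Middle of the upright round black handle on the roller arm, 20 mm across, 34 mm tall, 63 mm above the plate top, 100 mm from the pivot. The arm's bar, 20 mm wide, runs below it, top 36 mm above the plate, free end 267 mm from the pivot. Its top is 80 mm above the plate: carry things over it. Grip it from above and carry it round the pivot in an arc; it may turn in the fingers.
- yoke_nest (a point): Where the fixture's axis lies when both rollers touch its ring, at plate-top height; moves with the arm. From the pivot 219 mm along the arm (x) and 52 mm to its inner side (-y), 225 mm in all. Two cream rollers 20 mm across hang under the bar, centres 52 mm from here, 74 mm apart, 5 to 21 mm above the plate. Pushed on, they slide the fixture along and centre it.
- roller_arm (a joint): Roller arm angle, rad, 0 (parked, arm 0.25 rad outward of the machine's +x) to 1.1; grows as the arm swings in over the plate, clockwise seen from above. Starts between 0 and 0.3. Stiff hinge (0.15 N m): stays where it is left. A fixture on the plate in its path is met at about 0.5 to 0.85.
- knob_grip (a point): Speed knob, black, at the machine's front right: skirt 60 mm across with an upright bar grip across it, 56 mm long, 16 mm wide, 28 mm tall. This point is on the vertical knob axis, 184 mm above the bench; the bar stands from 16 mm below to 12 mm above it. x axis: along the bar towards the white pointer line; z up.
- knob_pointer (a point): Tip of the knob's white pointer line, 38 mm from the knob axis; it turns with the knob. x axis: outward along the pointer.
- speed_knob (a joint): Knob angle in rad, 0 to 4.71; grows clockwise seen from above; starts between 0.2 and 1.4. At 0 the pointer is 135 degrees counter-clockwise of the machine's +x. Friction 0.06 N m: it stays where it is left.
- preset_tip (a point): Middle of the inner end of the green preset tab (8 mm wide) on the dial's rim, 38 mm from the knob axis: the pointer tip lies on this point when the knob is set. The tab does not move. x axis: outward from the knob axis.
- preset_mark (a joint): Angle of the green tab in rad, on the same scale and zero as the knob: the knob is set when joint speed_knob equals this. It lies between 1.9 and 2.9.
- wash_bottle: Bystander: white wash bottle, 66 mm in diameter, 180 mm tall, on the bench right of the machine; origin at the centre of its underside.
- wipe_box: Bystander: box of wipes, 230 (x) x 120 (y) x 85 mm, on the bench right of the machine; origin at the centre of its underside.
- disc_ring: Bystander: flat black ring, 160 mm in diameter, 16 mm thick, on the bench left of the machine; origin at the centre of its underside.
- paste_jar: Bystander: white jar with a blue lid, 68 mm in diameter, 75 mm tall, on the bench far left; origin at the centre of its underside.

How it is judged:
On the way, in this order (a step that is already met when the one before it is completed fails the run):
1. the fixture stands flat on the lap plate, its whole ring on the plate, let go (z of fixture_center in the frame of plate_center between 0.043 and 0.049 m and angle between fixture_center's own z axis and vertical below 0.05 rad and horizontal distance between fixture_center and plate_center below 0.06 m and contact force between fixture and the fingers below 0.1 N), for 0.2 s.
2. the roller arm is swung in with both rollers against the fixture's ring (horizontal distance between fixture_center and yoke_nest below 0.004 m), for 0.2 s.
3. the knob's pointer is on the green tab (horizontal distance between knob_pointer and preset_tip below 0.004 m), for 0.2 s.
At the end, for the whole second after the job is handed in: The fixture stands upright at rest on the lap plate, its axis within 60 mm of the plate's centre (whole ring on the plate) and within 4 mm of its seat between the two rollers; the knob's pointer tip is within 4 mm (6 degrees) of the green tab's middle, that is, on the tab (z of fixture_center in the frame of plate_center between 0.043 and 0.049 m and angle between fixture_center's own z axis and vertical below 0.05 rad and horizontal distance between fixture_center and plate_center below 0.06 m and horizontal distance between fixture_center and yoke_nest below 0.004 m and horizontal distance between knob_pointer and preset_tip below 0.004 m and linear speed of fixture below 0.02 m/s); the robot touches nothing.
It fails at once if the fixture is dropped or slammed onto the lap plate (faster than 0.35 m/s within 8 mm of standing on it) (linear speed of fixture above 0.35 m/s and z of fixture_center in the frame of plate_center below 0.054 m and horizontal distance between fixture_center and plate_center below 0.12 m).
It fails at once if a bystander (bottle, wipe box, black ring or jar) is moved by more than 30 mm (distance of any of wash_bottle, wipe_box, disc_ring, paste_jar from where it was at the start of the episode above 0.03 m).
It also fails if it takes over 64 s, if anything falls off the work surface, if the arm or the gripper's body presses on something with over 40 N, if the wrist force passes 120 N, or if a joint passes its speed limit or range.

## Working session

There is one attempt and no reset: what is moved stays moved. The work goes in short steps, Python scripts to look and compute and a tool call to move; the robot and the scene stay as the last step left them, time stands still between calls to the robot, and variables do not carry over. Pictures are saved under pics/ and viewed, about 8 in all and at most 12, crops included, and the job is handed in when it is done.

Besides the shell and the picture viewer there is one more tool, called after "Call:" as name(argument=value, ...), one argument or row to a line, values as JSON. send_rows: Moves the arm, as the interface text tells. Its arguments: {"type":"object","properties":{"offset":{"type":"array"},"yaw":{"type":"array"},"jaw":{"type":"number"},"newtons":{"type":"number"}},"required":["offset","yaw"]}

```bash
mkdir -p pics; ls
cat > h.py <<'E'
import numpy as np, cv2
from scipy.spatial.transform import Rotation as R
from station import arm
def shot(name):
    o=arm.get_obs(); c=arm.read_camera(name)
    if 'mount' in c:
        T=np.eye(4);T[:3,:3]=R.from_quat(o['eef_rot']).as_matrix();T[:3,3]=o['eef_pos']
        T=T@np.array(c['mount']);c['rotation']=T[:3,:3];c['eye']=T[:3,3]
    c['eye']=np.array(c['eye']);c['rotation']=np.array(c['rotation'])
    if c['rotation'].shape!=(3,3): c['rotation']=R.from_quat(c['rotation'].ravel()).as_matrix()
    return c
def save(c,n,box=None,s=1):
    p=c['pixels'][...,::-1]
    if box: p=p[box[1]:box[3],box[0]:box[2]]
    cv2.imwrite('pics/'+n,cv2.resize(p,None,fx=s,fy=s,interpolation=cv2.INTER_CUBIC))
def rays(c,uv):
    K=np.array(c['camera_matrix']);d=np.array(c['dist_coeffs'])
    u=cv2.undistortPoints(np.array(uv,float).reshape(-1,1,2),K,d).reshape(-1,2)
    return np.c_[u,np.ones(len(u))]@c['rotation'].T
def onz(c,uv,z):
    r=rays(c,uv);return c['eye']+r*((z-c['eye'][2])/r[:,2])[:,None]
def cloud(c):
    h,w=c['z_map'].shape;v,u=np.mgrid[:h,:w]
    r=rays(c,np.c_[u.ravel(),v.ravel()])
    P=c['eye']+r*c['z_map'].reshape(-1,1);return P.reshape(h,w,3)
E
python3 - <<'E'
from h import *
o=arm.get_obs();print({k:np.round(v,3) for k,v in o.items()})
for n in ('top','scene'):
    c=shot(n);save(c,n+'0.png',s=1.5);print(n,c['eye'],c['rotation'],c['camera_matrix'],c['dist_coeffs'])
    np.savez('pics/'+n+'0.npz',**c)
E
```

```text
pics
{'time': np.float64(0.0), 'q': array([ 1.12 ,  0.435,  0.025,  1.574, -0.012,  1.134, -0.075]), 'qd': array([ 0.   ,  0.   ,  0.   ,  0.   , -0.001, -0.003, -0.   ]), 'joint_efforts': array([-0.0000e+00, -6.6785e+01,  9.8500e-01, -3.1446e+01, -6.0000e-02,
        4.3000e-02,  0.0000e+00]), 'eef_pos': array([ 0.213, -0.587,  0.226]), 'eef_rot': array([ 0.406,  0.579, -0.406,  0.578]), 'ft_force': array([ 0.176, -0.4  , -1.273]), 'torque': array([-0.03 , -0.013,  0.042]), 'opening': np.float64(0.092)}
top [0.38001928 0.03139522 1.23079666] [[ 0.01277987 -0.9887568   0.14898543]
 [-0.99989678 -0.01165861  0.00839694]
 [-0.00656557 -0.14907736 -0.98880374]] [[366.13854614   0.         256.95145723]
 [  0.         366.13854614 190.66285195]
 [  0.           0.           1.        ]] [-0.02691567  0.          0.          0.          0.        ]
scene [1.55623481 0.66982134 1.17899594] [[-0.49718537  0.57281632 -0.65168104]
 [ 0.86742048  0.31109482 -0.38833198]
 [-0.0197083  -0.75835445 -0.6515444 ]] [[489.28510187   0.         261.9824061 ]
 [  0.         489.28510187 189.96670558]
 [  0.           0.           1.        ]] [-0.1121379  0.         0.         0.         0.       ]
```

View pics/top0.png

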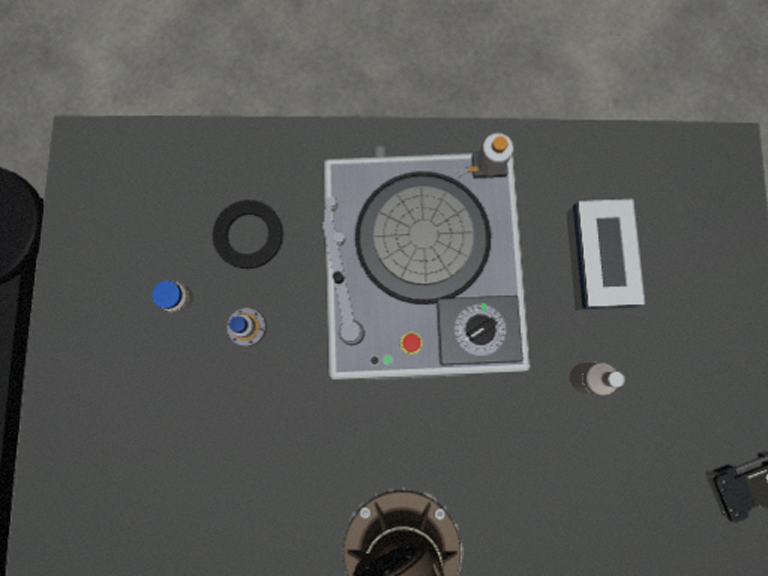

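View pics/scene0.png

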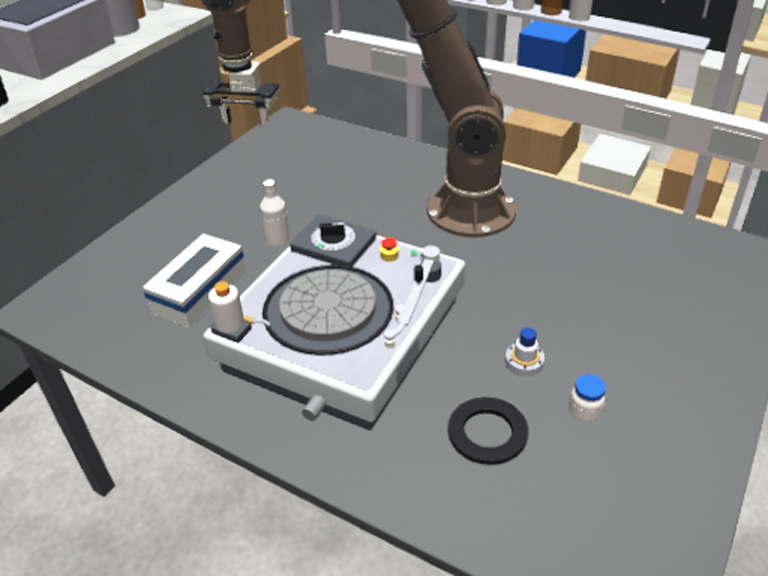

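The top view (×1.5) shows the fixture's blue knob at (239,324), the plate at (422,233), the arm pivot at (350,332), its handle at (338,278), the dial at (481,331), and the green tab at (484,307). The scene view shows the same layout: fixture at (527,345), arm at (410,290), dial at (332,235).

Run:
```python
from h import *
for n in ('top','scene'):
    c=dict(np.load(f'pics/{n}0.npz'));P=cloud(c);hsv=cv2.cvtColor(c['pixels'],cv2.COLOR_RGB2HSV);H,S,V=[hsv[...,i].astype(int) for i in range(3)]
    X,Y,Z=P[...,0],P[...,1],P[...,2]
    ok=(c['z_map']>0)&(X>.1)&(X<1.1)&(abs(Y)<.8)
    def rep(nm,m,thick=None):
        q=P[m&ok]
        if len(q)>3:
            r=cv2.minEnclosingCircle(q[:,:2].astype(np.float32)); print(n,nm,len(q),'mean',q.mean(0).round(4),'mec',np.round(r[0],4),round(r[1],4))
    blue=(H>100)&(H<130)&(S>120)
    rep('fixknobtop',blue&(Z>.085)&(Z<.1)&(Y<.42)); 
    num,l,st,ce=cv2.connectedComponentsWithStats((blue&ok).astype(np.uint8))
    for i in range(1,num):
        if st[i,4]>15: print(n,'blue',st[i],onz(c,[ce[i]],.085).round(4),P[l==i].mean(0).round(3))
    box=(X>.35)&(X<.8)&(Y>-.2)&(Y<.2)
    rep('plate',box&(abs(Z-.160)<.006)&(S<40))
    num,l,st,ce=cv2.connectedComponentsWithStats(((abs(Z-.160)<.006)&box).astype(np.uint8))
    for i in range(1,num):
        if st[i,4]>300:rep('  z160',l==i)
    g=(H>50)&(H<80)&(S>110)
    num,l,st,ce=cv2.connectedComponentsWithStats((g&ok&box).astype(np.uint8))
    for i in range(1,num): print(n,'green',st[i],P[l==i].mean(0).round(4))
    rep('posttop',box&(Z>.195)&(Z<.22)&(Y>.03))
    rep('handle',box&(Z>.222)&(Y>.03)&(V<70))
    rep('high',box&(Z>.222)&(Y>.03))
    rep('knobbar',box&(Z>.185)&(Z<.21)&(Y<-.03)&(X<.5)&(V<80))
    rep('deck',box&(abs(Z-.135)<.006))
    rep('bottle',(X<.6)&(Y<-.25)&(Y>-.45)&(Z>.02));rep('jar',(Y>.42)&(Z>.02))
```

```text
top fixknobtop 88 mean [0.468  0.3478 0.0936] mec [0.4689 0.3485] 0.0171
top blue [101 187  20  19 284] [[0.53   0.5063 0.085 ]] [0.531 0.51  0.076]
top blue [388 193   3  12  21] [[ 0.5329 -0.375   0.085 ]] [ 0.536 -0.383  0.062]
top blue [153 211  12  11  89] [[0.4684 0.3501 0.085 ]] [0.468 0.348 0.093]
top plate 5093 mean [ 0.5849 -0.0646  0.1615] mec [ 0.5944 -0.0685] 0.2372
top   z160 3356 mean [ 0.6467 -0.0318  0.1615] mec [ 0.6481 -0.0318] 0.1005
top   z160 1697 mean [ 0.4574 -0.1279  0.1616] mec [ 0.4596 -0.1331] 0.0934
top green [321 202   3   5  13] [ 0.5034 -0.1504  0.165 ]
top green [257 238   4   4  14] [0.3984 0.0348 0.1434]
top posttop 636 mean [0.5549 0.1298 0.2002] mec [0.5709 0.1297] 0.1417
top handle 37 mean [0.5455 0.1281 0.2393] mec [0.5464 0.1293] 0.0092
top high 47 mean [0.546  0.1294 0.2394] mec [0.5463 0.1298] 0.0096
top knobbar 91 mean [ 0.46   -0.144   0.1969] mec [ 0.4586 -0.1419] 0.028
top deck 8510 mean [0.5713 0.0054 0.1367] mec [ 0.5869 -0.0133] 0.2782
top bottle 1394 mean [ 0.4722 -0.3971  0.0946] mec [ 0.4674 -0.4124] 0.1362
top jar 466 mean [0.5364 
[... 512 characters left out ...]
cene   z160 1943 mean [ 0.6522 -0.0301  0.1627] mec [ 0.6459 -0.0356] 0.1052
scene green [212 163   3   2   4] [ 0.5014 -0.1515  0.1655]
scene green [274 167   3   3   8] [0.4001 0.0355 0.1452]
scene posttop 455 mean [0.5703 0.1308 0.2015] mec [0.575  0.1221] 0.1433
scene handle 35 mean [0.5506 0.1311 0.2357] mec [0.5487 0.1303] 0.0091
scene high 50 mean [0.5499 0.1291 0.2367] mec [0.5476 0.1262] 0.0124
scene knobbar 72 mean [ 0.4631 -0.1423  0.1932] mec [ 0.4592 -0.1429] 0.0256
scene deck 3952 mean [0.6275 0.0389 0.1377] mec [0.5895 0.0181] 0.2625
scene bottle 1028 mean [ 0.462  -0.3917  0.0871] mec [ 0.4687 -0.4088] 0.1347
scene jar 565 mean [0.551  0.5089 0.0584] mec [0.6183 0.4735] 0.123
```

Call:
send_rows(
  offset=[
    [0.6, 0.8, 1.0],
    [1.6, 1.9, 2.4],
    [2.7, 3.1, 2.6],
    [3.8, 4.3, 2.6],
    [5, 5.3, 2.6],
  ],
  yaw=[6, 12, 18, 24, 30],
  jaw=1,
  newtons=25,
)

```text
time: 0.72
eef_pos: [0.3978, -0.3878, 0.3302]
eef_rot: [0.241, 0.665, -0.241, 0.664]
ft_force: [0.7, -0.4, -1.0]
opening: 0.0918
```

Run:
```python
from h import *
c=dict(np.load('pics/top0.npz'));P=cloud(c);X,Y,Z=np.moveaxis(P,2,0)
m=((Z>.128)&(Z<.15)&(X>.35)&(X<.95)&(abs(Y)<.3)).astype(np.uint8)
q=P[m>0][:,:2].astype(np.float32);print(cv2.minAreaRect(q))
V=c['pixels'].max(2)
# pivot disc top & bar
m=(Z>.19)&(Z<.225)&(X>.35)&(X<.85)&(Y>.03)&(Y<.3);q=P[m][:,:2]
print('bar',cv2.fitLine(q.astype(np.float32),cv2.DIST_HUBER,0,.01,.01).ravel())
m2=m&(X<.49);print('pivot', cv2.minEnclosingCircle(P[m2][:,:2].astype(np.float32)),P[m2].mean(0),onz(c,[[233.5,220.7]],.206))
o=arm.get_obs();print(o['eef_pos'],o['q'])
```

```text
((0.5978490114212036, -0.034560009837150574), (0.45904895663261414, 0.3992486894130707), 3.09238600730896)
bar [0.9801715  0.19815093 0.558366   0.13058731]
pivot ((0.4609791040420532, 0.11188419908285141), 0.03027133084833622) [0.45725774 0.10923088 0.20474704] [[0.44866668 0.10462617 0.206     ]]
[ 0.39781458 -0.38778329  0.3301606 ] [ 0.81739545  0.26513117 -0.18366025  1.56756703  0.04986603  1.31423343
 -0.06915235]
```

Call:
send_rows(
  offset=[
    [0.6, 1.4, 0],
    [1.2, 2.9, 0],
    [1.7, 4.4, 0],
    [2.1, 5.9, 0],
    [2.3, 7.4, 0],
  ],
  yaw=[6, 12, 18, 24, 30],
)

```text
time: 1.35
eef_pos: [0.4899, -0.0905, 0.3299]
eef_rot: [0.06, 0.705, -0.06, 0.704]
ft_force: [1.0, -0.4, 0.7]
opening: 0.0922
```

Call:
send_rows(
  offset=[
    [0.1, 1.4, 0],
    [0.1, 2.9, 0],
    [0.1, 4.4, 0],
    [0, 5.9, 0],
    [-0.3, 7.4, 0],
  ],
  yaw=[6, 12, 18, 24, 30],
)

```text
time: 1.98
eef_pos: [0.4777, 0.2071, 0.3296]
eef_rot: [-0.126, 0.696, 0.125, 0.695]
ft_force: [-0.2, 0.4, -0.0]
opening: 0.0918
```

Call:
send_rows(
  offset=[
    [-0.1, 1.4, 0],
    [-0.2, 2.8, -0.5],
    [-0.2, 3.55, -1.5],
    [-0.2, 3.55, -2.5],
    [-0.2, 3.55, -2.5],
  ],
  yaw=[5, 10, 15, 15, 15],
)

```text
time: 2.6
eef_pos: [0.4683, 0.3475, 0.2265]
eef_rot: [-0.217, 0.676, 0.214, 0.671]
ft_force: [-0.5, -0.6, 0.1]
opening: 0.0922
```

Run:
```python
from h import *
c=shot('wrist');save(c,'w1.png');o=arm.get_obs();print(o['eef_pos'],o['q'][6])
hsv=cv2.cvtColor(c['pixels'],cv2.COLOR_RGB2HSV);H,S,V=[hsv[...,i].astype(int) for i in range(3)];P=cloud(c)
m=((H>100)&(H<130)&(S>120)).astype(np.uint8)
num,l,st,ce=cv2.connectedComponentsWithStats(m)
for i in range(1,num):
    if st[i,4]>100:
        q=P[(l==i)&(abs(P[...,2]-.092)<.006)];print(st[i],q.mean(0) if len(q) else '',cv2.minEnclosingCircle(q[:,:2].astype(np.float32)) if len(q) else '')
```

```text
[0.4693544  0.34828636 0.22892511] -0.41955387334773764
[ 384   42   66   66 3445]  
[ 244  158   35   38 1054] [0.46911314 0.35089979 0.09188866] ((0.46951863169670105, 0.3498144745826721), 0.01715589314699173)
```

View pics/w1.png

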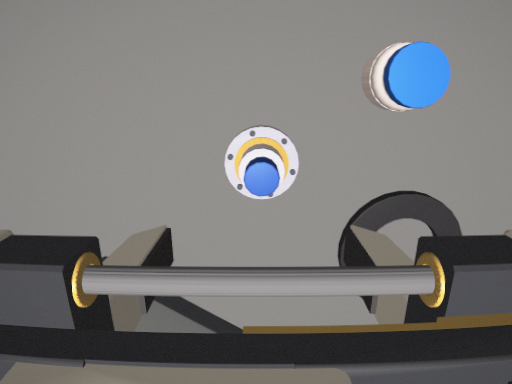

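The wrist view shows the fixture's knob at (262,178), between the jaws, with the jar at upper right and the black ring at lower right. The grasp is clear, so I'm descending.

Call:
send_rows(
  offset=[
    [0, 0.04, -1.3],
    [0, 0.04, -2.6],
    [0, 0.04, -3.6],
    [0, 0.04, -4.1],
    [0, 0.04, -4.1],
  ],
  yaw=[0, 0, 0, 0, 0],
)

```text
time: 3.28
eef_pos: [0.4699, 0.3498, 0.0655]
eef_rot: [-0.216, 0.675, 0.214, 0.672]
ft_force: [-0.6, 0.4, 0.5]
opening: 0.0918
```

Call:
send_rows(
  offset=[
    [0, 0, 0],
    [0, 0, 0],
    [0, 0, 0],
    [0, 0, 0],
    [0, 0, 0],
  ],
  yaw=[0, 0, 0, 0, 0],
  jaw=0,
  newtons=30,
)

```text
time: 3.9
eef_pos: [0.4699, 0.3498, 0.0655]
eef_rot: [-0.216, 0.675, 0.214, 0.672]
ft_force: [-0.2, -0.1, -0.1]
opening: 0.0463
```

Call:
send_rows(
  offset=[
    [0, 0, 0],
    [0, 0, 0],
    [0, 0, 0],
    [0, 0, 0],
  ],
  yaw=[0, 0, 0, 0],
)

```text
time: 4.4
eef_pos: [0.4696, 0.3496, 0.0654]
eef_rot: [-0.216, 0.675, 0.214, 0.672]
ft_force: [-2.4, -1.3, 0.1]
opening: 0.0334
```

Call:
send_rows(
  offset=[
    [0, 0, 0.7],
    [0, 0, 2],
    [0, 0, 3.5],
    [0, 0, 5],
    [0, 0, 6.5],
  ],
  yaw=[0, 0, 0, 0, 0],
)

```text
time: 5.03
eef_pos: [0.4694, 0.3491, 0.3267]
eef_rot: [-0.216, 0.675, 0.214, 0.672]
ft_force: [1.5, 0.1, -6.4]
opening: 0.0338
```

Call:
send_rows(
  offset=[
    [0.4, -1.0, 0.4],
    [1.0, -2.2, 0.5],
    [1.5, -3.4, 0.5],
    [2.1, -4.7, 0.5],
    [2.6, -5.9, 0.5],
  ],
  yaw=[-3, -7, -11, -15, -19],
)

```text
time: 5.65
eef_pos: [0.574, 0.1106, 0.3459]
eef_rot: [-0.101, 0.702, 0.099, 0.698]
ft_force: [1.5, 0.5, -4.2]
opening: 0.0332
```

Remaining: (+0.060, −0.133) → (1.5, −3.3).

Call:
send_rows(
  offset=[
    [0.6, -1.3, 0],
    [1.1, -2.4, 0],
    [1.5, -3.3, 0],
    [1.5, -3.3, -0.6],
    [1.5, -3.3, -1.6],
  ],
  yaw=[-4, -8, -12, -16, -16],
)

```text
time: 6.28
eef_pos: [0.6347, -0.0219, 0.2813]
eef_rot: [-0.001, 0.709, 0.0, 0.705]
ft_force: [0.2, 0.1, -6.2]
opening: 0.0337
```

Run:
```python
from h import *
c=shot('wrist');save(c,'w2.png');o=arm.get_obs();print(o['eef_pos'],o['q'][6],o['ft_force'])
P=cloud(c);X,Y,Z=np.moveaxis(P,2,0)
hsv=cv2.cvtColor(c['pixels'],cv2.COLOR_RGB2HSV)
m=(abs(Z-.16)<.006)&(X>.5);print(np.median(P[m],0),m.sum(), P[m].min(0),P[m].max(0))
```

```text
[ 0.63159886 -0.02224439  0.27456129] -0.2498573206880671 [ -3.52156501  -0.13437274 -12.73895954]
[0.66312343 0.01128593 0.16007431] 19756 [ 0.50003647 -0.15172983  0.15417714] [0.82450089 0.12457855 0.16554999]
```

View pics/w2.png

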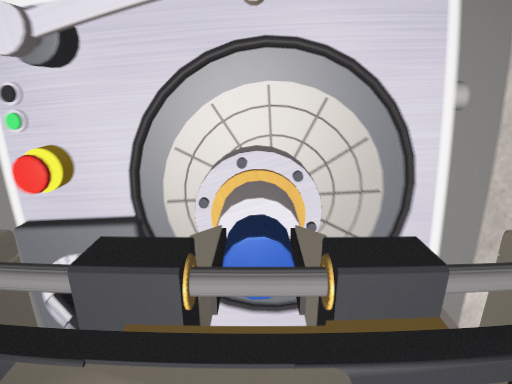

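The wrist view shows the fixture still upright in the jaws, knob at (258,245), above the plate. I'm lowering it gently.

Call:
send_rows(
  offset=[
    [0, 0, -0.4],
    [0, 0, -0.75],
    [0, 0, -1.0],
    [0, 0, -1.05],
    [0, 0, -1.05],
  ],
  yaw=[0, 0, 0, 0, 0],
)

```text
time: 6.95
eef_pos: [0.6319, -0.0221, 0.2331]
eef_rot: [-0.002, 0.712, 0.001, 0.702]
ft_force: [0.5, -0.2, -6.3]
opening: 0.0333
```

Run:
```python
from h import *
o=arm.get_obs();print(o['eef_pos'],o['ft_force'],R.from_quat(o['eef_rot']).as_matrix()[:,0])
```

```text
[ 0.63190152 -0.02209548  0.23313504] [ 0.4800353  -0.22900975 -6.29612169] [-0.0132925  -0.00173863 -0.99991014]
```

Call:
send_rows(
  offset=[
    [0, 0, -0.05],
    [0, 0, -0.09],
    [0, 0, -0.13],
    [0, 0, -0.16],
    [0, 0, -0.17],
  ],
  yaw=[0, 0, 0, 0, 0],
)

```text
time: 7.58
eef_pos: [0.6319, -0.0221, 0.2262]
eef_rot: [-0.002, 0.712, 0.001, 0.702]
ft_force: [-0.9, 0.8, -5.9]
opening: 0.0335
```

Call:
send_rows(
  offset=[
    [0, 0, -0.02],
    [0, 0, -0.04],
    [0, 0, -0.05],
    [0, 0, -0.05],
  ],
  yaw=[0, 0, 0, 0],
)

```text
time: 8.07
eef_pos: [0.6319, -0.0216, 0.2257]
eef_rot: [-0.002, 0.711, 0.001, 0.703]
ft_force: [-5.0, 0.6, 9.1]
opening: 0.0336
```

Call:
send_rows(
  offset=[
    [0, 0, 0.01],
    [0, 0, 0.01],
    [0, 0, 0.01],
    [0, 0, 0.01],
    [0, 0, 0.01],
  ],
  yaw=[0, 0, 0, 0, 0],
  jaw=0.8,
)

```text
time: 8.7
eef_pos: [0.6319, -0.0216, 0.226]
eef_rot: [-0.002, 0.712, 0.001, 0.703]
ft_force: [0.1, -0.3, -0.6]
opening: 0.0732
```

Call:
send_rows(
  offset=[
    [0, 0, 0.4],
    [0, 0, 1.0],
    [0, 0, 1.9],
    [0, 0, 2.8],
    [0, 0, 2.8],
  ],
  yaw=[0, 0, 0, 0, 0],
)

```text
time: 9.32
eef_pos: [0.6333, -0.021, 0.3425]
eef_rot: [-0.002, 0.709, 0.001, 0.705]
ft_force: [0.3, 0.3, 0.6]
opening: 0.073
```

```bash
cat > look.py <<'E'
from h import *
import sys
c=shot('wrist');o=arm.get_obs();print(o['time'],o['eef_pos'],o['q'][6]);save(c,sys.argv[1]);np.savez('pics/last.npz',**c)
P=cloud(c);X,Y,Z=np.moveaxis(P,2,0);box=(c['z_map']>0)&(X>.35)&(X<.85)&(abs(Y)<.3)
hsv=cv2.cvtColor(c['pixels'],cv2.COLOR_RGB2HSV);H,S,V=[hsv[...,i].astype(int) for i in range(3)]
def rep(n,m):
    q=P[m&box]
    if len(q)>10:
        r=cv2.minEnclosingCircle(q[:,:2].astype(np.float32));print(n,len(q),q.mean(0).round(4),np.round(r[0],4),round(r[1],4))
rep('fixtop',(H>100)&(H<130)&(S>120)&(abs(Z-.252)<.006)&(Y<.09))
rep('ringtop',(abs(Z-.182)<.004)&(np.hypot(X-.634,Y+.022)<.07))
rep('handle',(abs(Z-.240)<.004)&(V<90)&(X<.62)&(Y>.0))
rep('post',(abs(Z-.206)<.004)&(X<.51)&(Y>.03))
m=(abs(Z-.196)<.004)&(Y>-.0)&box&(np.hypot(X-.634,Y+.022)>.05)
if m.sum()>50: print('bar',m.sum(),cv2.fitLine(P[m][:,:2].astype(np.float32),cv2.DIST_HUBER,0,.01,.01).ravel())
E
python3 look.py w3.png
```

```text
9.375 [ 0.63256213 -0.0212728   0.34033904] -0.22994556410431635
fixtop 1309 [ 0.6316 -0.0191  0.2519] [ 0.6317 -0.0198] 0.0167
ringtop 2341 [ 0.6323 -0.0101  0.1827] [ 0.6317 -0.0203] 0.0422
handle 196 [0.5493 0.1222 0.2393] [0.5488 0.1252] 0.009
post 1416 [0.4525 0.1056 0.206 ] [0.4512 0.1063] 0.0198
bar 3324 [0.98898953 0.1479855  0.5362932  0.12095586]
```

Call:
send_rows(
  offset=[
    [-0.5, 0.8, 0],
    [-1.0, 1.8, 0],
    [-1.5, 2.7, 0],
    [-2.1, 3.7, 0],
    [-2.1, 3.7, -0.5],
  ],
  yaw=[-10, -20, -30, -40, -50],
  jaw=0.6,
)

```text
time: 10.0
eef_pos: [0.5468, 0.1314, 0.3214]
eef_rot: [0.299, 0.644, -0.295, 0.639]
ft_force: [0.9, -1.0, -0.8]
opening: 0.0552
```

Call:
send_rows(
  offset=[
    [0, 0, 0],
    [0, 0, 0],
    [0, 0, 0],
    [0, 0, 0],
  ],
  yaw=[-10, -20, -30, -30],
)

```text
time: 10.5
eef_pos: [0.5463, 0.1313, 0.3209]
eef_rot: [0.455, 0.545, -0.451, 0.541]
ft_force: [-0.5, 0.8, 0.2]
opening: 0.0553
```

```bash
python3 look.py w4.png; python3 -c "
from h import *
print(arm.get_obs()['q'])"
```

```text
10.55 [0.5464238  0.1313149  0.32098857] -1.80737727720058
fixtop 1673 [ 0.6319 -0.018   0.2516] [ 0.6326 -0.0197] 0.0177
ringtop 2741 [ 0.6321 -0.0058  0.1826] [ 0.6317 -0.0199] 0.0421
handle 394 [0.5489 0.1288 0.2396] [0.5489 0.1288] 0.0098
post 110 [0.4367 0.1037 0.206 ] [0.4386 0.1035] 0.0122
bar 5481 [0.97978985 0.20002964 0.59396255 0.13750407]
[-0.06622045  0.29476038 -0.3429134   1.56013548  0.09216964  1.30164729
 -1.80737728]
```

View pics/w4.png

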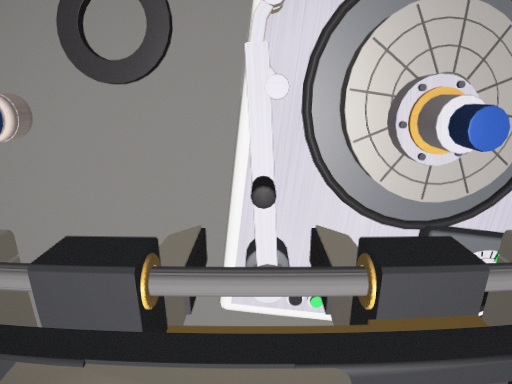

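The wrist view shows the handle at (263,192), the bar running up to the rollers at (275,85), and the fixture upright on the plate at (440,120). The handle lies centred between the jaws.

Call:
send_rows(
  offset=[
    [0.06, -0.06, -1.0],
    [0.06, -0.06, -2.0],
    [0.06, -0.06, -2.7],
    [0.06, -0.06, -2.85],
    [0.06, -0.06, -2.85],
  ],
  yaw=[0, 0, 0, 0, 0],
)

```text
time: 11.18
eef_pos: [0.549, 0.129, 0.2074]
eef_rot: [0.454, 0.546, -0.449, 0.542]
ft_force: [-0.7, -0.7, 0.2]
opening: 0.0553
```

Call:
send_rows(
  offset=[
    [0, 0, 0],
    [0, 0, 0],
    [0, 0, 0],
    [0, 0, 0],
    [0, 0, 0],
  ],
  yaw=[0, 0, 0, 0, 0],
  jaw=0,
  newtons=20,
)

```text
time: 11.8
eef_pos: [0.5491, 0.129, 0.2077]
eef_rot: [0.454, 0.546, -0.449, 0.542]
ft_force: [-0.3, -0.2, 2.6]
opening: 0.0194
```

Call:
send_rows(
  offset=[
    [0.04, -0.27, 0],
    [0.05, -0.52, 0],
    [0.04, -0.77, 0],
    [0, -1.0, 0],
    [0, -1.0, 0],
  ],
  yaw=[-4, -9, -14, -20, -20],
)

```text
time: 12.42
eef_pos: [0.5504, 0.0879, 0.2077]
eef_rot: [0.543, 0.458, -0.537, 0.455]
ft_force: [5.4, -1.3, -5.0]
opening: 0.0197
```

```bash
python3 look.py w5.png
```

```text
12.475 [0.5505052  0.08821636 0.20767775] -2.0803194312366213
fixtop 2605 [ 0.6316 -0.0087  0.251 ] [ 0.6312 -0.0136] 0.0154
ringtop 5792 [ 0.6242 -0.0007  0.1828] [ 0.6308 -0.0199] 0.0424
handle 439 [0.5581 0.0869 0.2389] [0.562  0.0861] 0.0175
bar 10902 [ 0.98288226 -0.18423492  0.605029    0.0770842 ]
```

Call:
send_rows(
  offset=[
    [-0.02, -0.13, 0],
    [-0.05, -0.25, 0],
    [-0.09, -0.38, 0],
    [-0.13, -0.48, 0],
    [-0.15, -0.55, 0],
  ],
  yaw=[0, 0, 0, 0, 0],
)

```text
time: 13.1
eef_pos: [0.5461, 0.067, 0.2078]
eef_rot: [0.544, 0.458, -0.535, 0.456]
ft_force: [9.0, 5.2, -6.9]
opening: 0.0195
```

```bash
python3 look.py w6.png
```

```text
13.15 [0.54594304 0.06649654 0.2077225 ] -2.03916119561156
fixtop 5664 [ 0.6295 -0.0215  0.2516] [ 0.6304 -0.0242] 0.0166
ringtop 5631 [ 0.622  -0.0077  0.1829] [ 0.6311 -0.0257] 0.042
handle 367 [0.5513 0.0661 0.239 ] [0.5521 0.0661] 0.0183
bar 8737 [ 0.93213797 -0.36210325  0.5918979   0.04809363]
```

Call:
send_rows(
  offset=[
    [-0.01, -0.07, 0],
    [-0.03, -0.14, 0],
    [-0.05, -0.2, 0],
    [-0.07, -0.26, 0],
    [-0.07, -0.26, 0],
  ],
  yaw=[0, 0, 0, 0, 0],
)

```text
time: 13.78
eef_pos: [0.5431, 0.0582, 0.2077]
eef_rot: [0.544, 0.459, -0.534, 0.456]
ft_force: [2.8, 7.6, -3.1]
opening: 0.0194
```

```bash
python3 look.py w7.png
```

```text
13.825 [0.54312191 0.05823802 0.20765188] -2.0192560995950464
fixtop 4603 [ 0.6206 -0.0343  0.2515] [ 0.6201 -0.0406] 0.0167
ringtop 6175 [ 0.6179 -0.0256  0.1828] [ 0.6202 -0.042 ] 0.0422
handle 342 [0.5455 0.0579 0.2392] [0.5483 0.0574] 0.0185
bar 5874 [ 0.8998638  -0.436171    0.57195866  0.04250488]
```

View pics/w7.png

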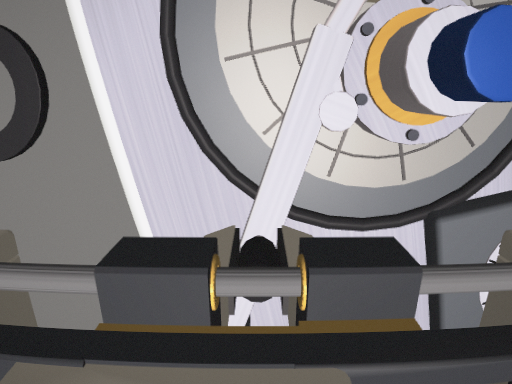

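The wrist view shows the roller at (338,110) against the ring and the fixture upright. I'll release the handle and check from above.

Call:
send_rows(
  offset=[
    [0, 0, 0],
    [0, 0, 0],
    [0, 0, 0],
    [0, 0, 0],
  ],
  yaw=[0, 0, 0, 0],
  jaw=0.5,
)

```text
time: 14.32
eef_pos: [0.5431, 0.0579, 0.2077]
eef_rot: [0.544, 0.459, -0.534, 0.456]
ft_force: [0.4, -0.0, 0.3]
opening: 0.0458
```

Call:
send_rows(
  offset=[
    [0, 0, 0.4],
    [0, 0, 1.2],
    [0, 0, 2.4],
    [-0.6, -0.6, 3.5],
    [-1.2, -1.3, 3.5],
  ],
  yaw=[0, 0, 0, 10, 20],
)

```text
time: 14.95
eef_pos: [0.4963, 0.0062, 0.3524]
eef_rot: [0.456, 0.546, -0.443, 0.545]
ft_force: [-0.3, -1.2, -1.6]
opening: 0.0458
```

```bash
python3 look.py w8.png;python3 - <<'E'
from h import *
c=shot('top');save(c,'top1.png',(180,60,370,270),3);np.savez('pics/top1.npz',**c)
P=cloud(c);X,Y,Z=np.moveaxis(P,2,0)
hsv=cv2.cvtColor(c['pixels'],cv2.COLOR_RGB2HSV);H,S,V=[hsv[...,i].astype(int) for i in range(3)]
m=(H>100)&(H<130)&(S>120)&(X>.5)&(abs(Y)<.2)&(Z>.24);q=P[m];print(m.sum(),q.mean(0),cv2.minEnclosingCircle(q[:,:2].astype(np.float32)))
E
```

```text
15.0 [0.49295515 0.00150432 0.35081754] -1.5157815858714718
fixtop 1452 [ 0.6184 -0.0417  0.2519] [ 0.619  -0.0419] 0.0165
ringtop 2703 [ 0.6162 -0.0348  0.1826] [ 0.6179 -0.0335] 0.0509
handle 274 [0.5379 0.0569 0.2397] [0.5389 0.0581] 0.0098
post 1063 [0.4519 0.1051 0.2061] [0.451  0.1057] 0.0191
bar 3206 [ 0.887048   -0.4616772   0.5412771   0.05786256]
0 [nan nan nan] ((0.0, 0.0), 0.0)<stdin>:5: RuntimeWarning: Mean of empty slice.
  ret = um.true_divide(
```

View pics/w8.png

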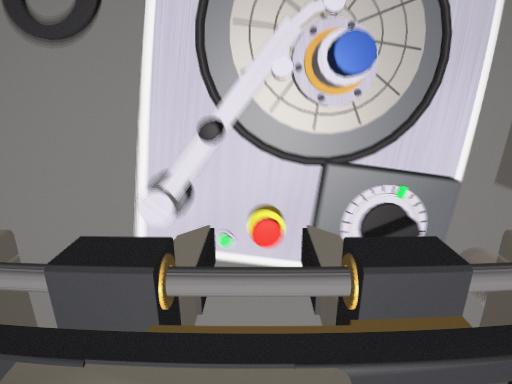

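The wrist view shows the fixture seated beside the bar, roller caps at (283,66) and (335,2), and the dial at (385,225) with the green tab at (402,192). I'll move back and up to see both the rollers and the dial.

Call:
send_rows(
  offset=[
    [-0.4, -0.6, 0.4],
    [-0.8, -1.3, 0.8],
    [-1.2, -2.0, 1.2],
    [-1.3, -2.3, 1.4],
    [-1.3, -2.3, 1.4],
  ],
  yaw=[-3, -6, -9, -9, -9],
)

```text
time: 15.68
eef_pos: [0.4423, -0.0892, 0.4065]
eef_rot: [0.498, 0.507, -0.488, 0.506]
ft_force: [-0.1, -0.2, -0.2]
opening: 0.046
```

```bash
python3 look.py w9.png
python3 - <<'E'
from h import *
c=dict(np.load('pics/last.npz'));P=cloud(c);X,Y,Z=np.moveaxis(P,2,0)
hsv=cv2.cvtColor(c['pixels'],cv2.COLOR_RGB2HSV);H,S,V=[hsv[...,i].astype(int) for i in range(3)]
g=(H>50)&(H<80)&(S>110)&(Y<-.05);g=g&(np.hypot(X-.459,Y+.142)<.06);v,u=np.nonzero(g)
print('tab',g.sum(),P[g].mean(0),onz(c,[[u.mean(),v.mean()]],.166),P[g][:,2].min(),P[g][:,2].max())
d=(np.hypot(X-.459,Y+.142)<.05)
k=d&(abs(Z-.196)<.004);q=P[k][:,:2].astype(np.float32);print('bartop',k.sum(),cv2.minAreaRect(q),q.mean(0))
w=d&(V>150)&(S<50)&(Z>.16);print('white n',w.sum())
K=np.array(c['camera_matrix']);r=c['rotation']
uv=cv2.projectPoints(np.array([[.459,-.142,.17],[.619,-.042,.16]]),cv2.Rodrigues(r.T)[0],-r.T@c['eye'],K,np.array(c['dist_coeffs']))[0].reshape(-1,2);print(uv)
x,y=uv[0].astype(int);save(c,'w9k.png',(max(x-50,0),max(y-50,0),x+50,y+50),6)
E
```

```text
15.725 [ 0.44234302 -0.08833028  0.40584332] -1.4605052177513589
ringtop 1418 [ 0.5979 -0.0425  0.1827] [ 0.609  -0.0358] 0.0494
handle 302 [0.539  0.058  0.2399] [0.539  0.0587] 0.0097
post 843 [0.4512 0.1043 0.206 ] [0.4506 0.1055] 0.0196
bar 2572 [ 0.892416   -0.45121354  0.5385668   0.05747603]
tab 75 [ 0.50414583 -0.15031096  0.16471077] [[ 0.50419747 -0.1501133   0.166     ]] 0.16274614221906497 0.16701587180547994
bartop 703 ((0.459762841463089, -0.14347243309020996), (0.016321402043104172, 0.056638866662979126), 33.59366989135742) [ 0.46022    -0.14344324]
white n 2899
[[304.42518659 149.68841977]
 [223.86258529   7.29204317]]
```

View pics/w9.png

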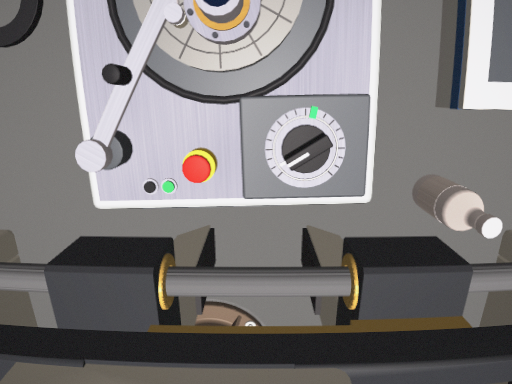

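View pics/w9k.png

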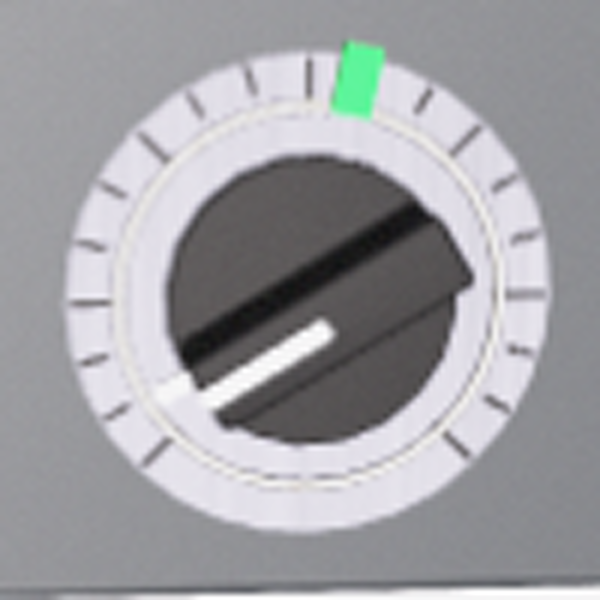

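The wide view shows the dial at (305,148) with the tab at (313,112). In the crop the pointer points lower-left (175,390) and the tab is at (358,78). The bar lies at 123.6° and the tab at −8.6°, so the knob needs about 132° clockwise.

Call:
send_rows(
  offset=[
    [0.1, -0.4, 0],
    [0.2, -0.8, 0],
    [0.3, -1.1, 0],
    [0.44, -1.38, 0],
    [0.44, -1.38, 0],
  ],
  yaw=[10, 20, 30, 40, 50],
)

```text
time: 16.35
eef_pos: [0.4608, -0.1428, 0.4046]
eef_rot: [0.234, 0.672, -0.226, 0.665]
ft_force: [0.5, -0.7, -0.7]
opening: 0.0461
```

Call:
send_rows(
  offset=[
    [0, 0, -0.5],
    [0, 0, -1.0],
    [0, 0, -1.5],
    [0, 0, -2.0],
    [0, 0, -2.2],
  ],
  yaw=[10, 20, 30, 40, 50],
)

```text
time: 16.98
eef_pos: [0.4607, -0.1409, 0.3145]
eef_rot: [-0.074, 0.709, 0.08, 0.697]
ft_force: [0.2, -0.1, 1.3]
opening: 0.0459
```

Call:
send_rows(
  offset=[
    [0, 0, 0],
    [0, 0, 0],
    [0, 0, 0],
    [0, 0, 0],
  ],
  yaw=[8, 16, 22, 22],
)

```text
time: 17.48
eef_pos: [0.461, -0.1394, 0.3137]
eef_rot: [-0.208, 0.682, 0.213, 0.668]
ft_force: [0.2, 0.4, -0.6]
opening: 0.0461
```

```bash
cat > knob.py <<'E'
from h import *
o=arm.get_obs();z=R.from_quat(o['eef_rot']).as_matrix()[:,2];print(o['time'],o['eef_pos'],'jaw',np.degrees(np.arctan2(z[1],z[0])),'q7',o['q'][6])
c=shot('wrist');P=cloud(c);X,Y,Z=np.moveaxis(P,2,0)
hsv=cv2.cvtColor(c['pixels'],cv2.COLOR_RGB2HSV);H,S,V=[hsv[...,i].astype(int) for i in range(3)]
d=(np.hypot(X-.4598,Y+.1435)<.06);g=(H>50)&(H<80)&(S>110)&d
if g.sum()>5: print('tab',g.sum(),P[g].mean(0))
k=d&(abs(Z-.196)<.004);q=P[k][:,:2].astype(np.float32)
if len(q)>50: print('bartop',k.sum(),cv2.minAreaRect(q),q.mean(0))
save(c,'k.png')
E
python3 knob.py
```

```text
17.475 [ 0.46104649 -0.13943228  0.31373145] jaw 34.661032461065524 q7 0.7281951720102484
tab 113 [ 0.50388831 -0.15076367  0.16437459]
bartop 1089 ((0.4588274359703064, -0.14333638548851013), (0.015204218216240406, 0.05575449392199516), 34.142765045166016) [ 0.45823625 -0.14273363]
```

Call:
send_rows(
  offset=[
    [-0.05, -0.1, -1.2],
    [-0.05, -0.1, -2.4],
    [-0.05, -0.1, -3.2],
    [-0.05, -0.1, -3.5],
    [-0.05, -0.1, -3.5],
  ],
  yaw=[0, 0, 0, 0, 0],
)

```text
time: 18.15
eef_pos: [0.4591, -0.1434, 0.1738]
eef_rot: [-0.207, 0.682, 0.212, 0.668]
ft_force: [-0.3, -0.2, 1.0]
opening: 0.0461
```

Call:
send_rows(
  offset=[
    [0, 0, 0],
    [0, 0, 0],
    [0, 0, 0],
    [0, 0, 0],
    [0, 0, 0],
  ],
  yaw=[0, 0, 0, 0, 0],
  jaw=0,
  newtons=15,
)

```text
time: 18.77
eef_pos: [0.4585, -0.1442, 0.1743]
eef_rot: [-0.207, 0.683, 0.211, 0.668]
ft_force: [-4.3, -2.0, 6.6]
opening: 0.016
```

Call:
send_rows(
  offset=[
    [0, 0, 0],
    [0, 0, 0],
    [0, 0, 0],
    [0, 0, 0],
    [0, 0, 0],
  ],
  yaw=[-10, -20, -30, -40, -48],
)

```text
time: 19.4
eef_pos: [0.4586, -0.1441, 0.1744]
eef_rot: [0.09, 0.708, -0.08, 0.696]
ft_force: [0.7, 0.4, -2.1]
opening: 0.0162
```

Call:
send_rows(
  offset=[
    [0, 0, 0],
    [0, 0, 0],
    [0, 0, 0],
    [0, 0, 0],
    [0, 0, 0],
  ],
  yaw=[-10, -20, -30, -40, -48],
)

```text
time: 20.02
eef_pos: [0.4589, -0.1442, 0.1744]
eef_rot: [0.372, 0.609, -0.358, 0.603]
ft_force: [1.7, 0.2, -3.7]
opening: 0.0162
```

```bash
python3 knob.py
```

```text
20.025 [ 0.45891171 -0.14417176  0.17440707] jaw -62.11600394079316 q7 -0.8517557182094723
tab 393 [ 0.50421052 -0.15123401  0.16437715]
bartop 2931 ((0.45956218242645264, -0.14176322519779205), (0.05658573657274246, 0.03104802593588829), 15.424849510192871) [ 0.46617454 -0.14062402]
```

Call:
send_rows(
  offset=[
    [0, 0, 0],
    [0, 0, 0],
    [0, 0, 0],
    [0, 0, 0],
    [0, 0, 0],
  ],
  yaw=[-10, -20, -30, -36.5, -36.5],
)

```text
time: 20.7
eef_pos: [0.4589, -0.1443, 0.1744]
eef_rot: [0.544, 0.46, -0.53, 0.459]
ft_force: [1.9, -1.8, -3.8]
opening: 0.0156
```

Call:
send_rows(
  offset=[
    [0, 0, 0],
    [0, 0, 0],
    [0, 0, 0],
  ],
  yaw=[0, 0, 0],
  jaw=0.5,
)

```text
time: 21.08
eef_pos: [0.459, -0.1443, 0.1745]
eef_rot: [0.544, 0.461, -0.529, 0.46]
ft_force: [-0.1, 0.1, -0.4]
opening: 0.0411
```

Call:
send_rows(
  offset=[
    [0, 0, 0],
    [0, 0, 1.0],
    [0, 0, 2.4],
    [-0.2, 0, 3.6],
    [-0.4, 0, 4.8],
  ],
  yaw=[0, 0, 0, 0, 0],
)

```text
time: 21.7
eef_pos: [0.4425, -0.1442, 0.3682]
eef_rot: [0.544, 0.461, -0.529, 0.46]
ft_force: [0.9, -0.2, -0.1]
opening: 0.0459
```

```bash
python3 knob.py
python3 - <<'E'
import cv2;p=cv2.imread('pics/k.png');cv2.imwrite('pics/k1.png',cv2.resize(p,None,fx=1.5,fy=1.5))
E
```

```text
21.7 [ 0.442493   -0.14424659  0.368236  ] jaw -98.76066354576552 q7 -1.4922655904933098
tab 84 [ 0.50343677 -0.15064451  0.16460668]
bartop 838 ((0.4596439599990845, -0.1438402384519577), (0.015382831916213036, 0.05662654712796211), 81.01335906982422) [ 0.46069217 -0.14378066]
```

View pics/k1.png

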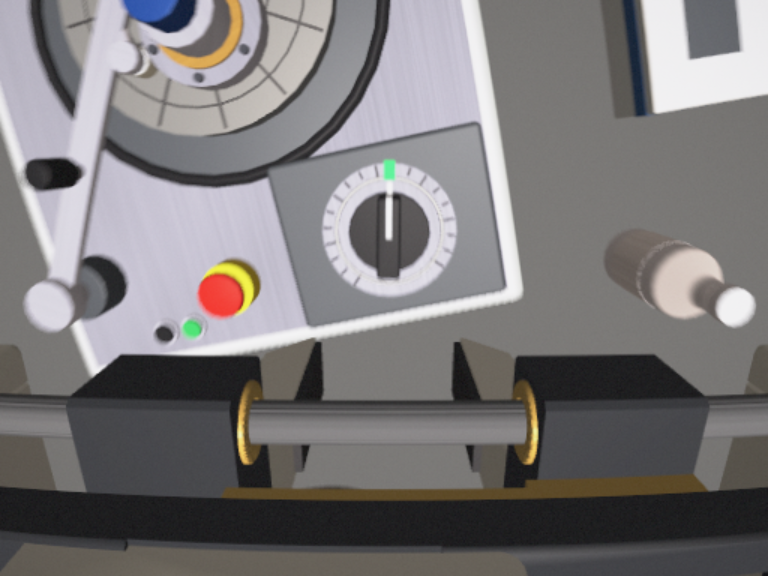

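The view shows the pointer line at (389,215) running straight into the green tab at (389,170). Last check: the fixture in its seat.

Call:
send_rows(
  offset=[
    [0, 0.5, 0.6],
    [0.6, 1.3, 1.2],
    [1.2, 2.1, 1.6],
    [2.0, 3.1, 1.8],
    [2.0, 3.1, 1.8],
  ],
  yaw=[4, 8, 12, 12, 12],
)

```text
time: 22.38
eef_pos: [0.5253, -0.0171, 0.4458]
eef_rot: [0.494, 0.515, -0.474, 0.516]
ft_force: [-1.2, -0.6, 0.3]
opening: 0.0461
```

```bash
python3 look.py w10.png
python3 - <<'E'
import cv2;p=cv2.imread('pics/w10.png')[:230,100:480];cv2.imwrite('pics/w10c.png',cv2.resize(p,None,fx=2,fy=2))
E
```

```text
22.425 [ 0.52437196 -0.01945792  0.4457164 ] -1.5569424489456873
fixtop 784 [ 0.6198 -0.0424  0.2521] [ 0.6198 -0.0424] 0.0164
ringtop 1861 [ 0.6212 -0.041   0.1826] [ 0.6221 -0.0421] 0.044
handle 200 [0.5398 0.0581 0.2397] [0.5397 0.0585] 0.0096
post 617 [0.4517 0.1051 0.2061] [0.4509 0.106 ] 0.0192
bar 1820 [ 0.8876338  -0.4605499   0.5406784   0.05778047]
```

View pics/w10c.png

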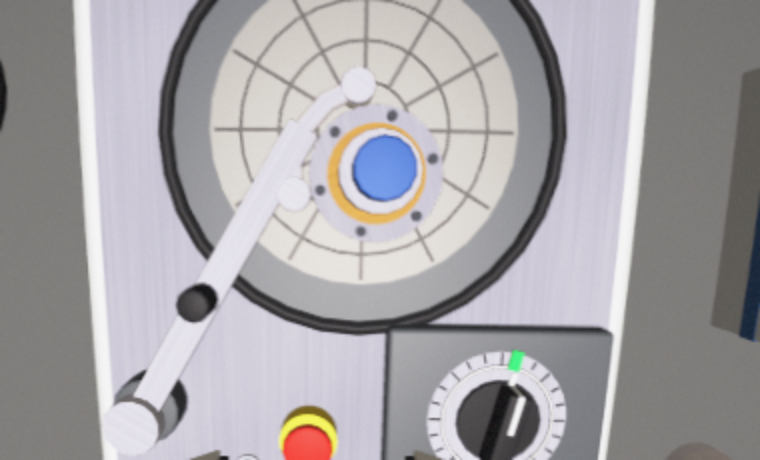

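The view shows both roller caps, at (358,85) and (293,193) in the crop, beside the ring, with the pointer on the tab at (515,360). I'll measure the roller distances numerically.

Run:
```python
from h import *
c=dict(np.load('pics/last.npz'));P=cloud(c)
f=np.array([.6198,-.0424]); pts=[]
for u,v in ((279,42.5),(246.5,96.5)):
    h=np.median(P[int(v)-2:int(v)+3,int(u)-2:int(u)+3,2]);p=onz(c,[[u,v]],h)[0];pts.append(p[:2]);print(p.round(4),'dist to fixture',np.hypot(*(p[:2]-f)).round(4))
a,b=map(np.array,pts);d=(a-b)/np.hypot(*(a-b));n=np.array([d[1],-d[0]]);nest=(a+b)/2+n*.0365
print('sep',np.hypot(*(a-b)),'nest',nest,'err mm',1e3*(nest-f),'plate dist',np.hypot(*(f-[.648,-.032])))
X,Y,Z=np.moveaxis(P,2,0);m=(abs(Z-.182)<.003)&(np.hypot(X-f[0],Y-f[1])<.046)&(np.hypot(X-f[0],Y-f[1])>.03);q=P[m];print(np.c_[q[:,:2],np.ones(len(q))].shape, np.linalg.lstsq(np.c_[q[:,:2],np.ones(len(q))],q[:,2],rcond=None)[0])
```

```text
[ 0.6688 -0.0277  0.1972] dist to fixture 0.0512
[0.6046 0.0068 0.197 ] dist to fixture 0.0515
sep 0.0728546940483321 nest [ 0.6194254  -0.04255939] err mm [-0.37460235 -0.15938818] plate dist 0.03005661324900063
(1571, 3) [0.00046192 0.0009935  0.1818893 ]
```

```bash
python3 -c "
from station import arm
print(arm.get_obs()['ft_force']);print(arm.sign_off())"
```

```text
[ 0.08558962 -1.16143875  1.05496002]
the job is handed in; nothing more can be done
None
```

The lapping machine is set up and the job is handed in; sign-off reports no verdict. I set the fixture on the lap plate and let go, swung the roller arm in by its handle, then turned the knob about 132° clockwise. It took about 22 s of the 64 s allowed.

Last checks:
- **Fixture:** it stands flat and at the right height, about 30 mm from the plate centre (limit 60 mm).
- **Rollers:** both measure about 51 mm from the fixture's axis (52 mm nominal). The fixture is within about 0.4 mm of its seat.
- **Knob:** the pointer is at −9.0° and the green tab at −8.8°, and the pointer line runs into the tab in the picture.
- **Robot:** it was clear of everything at hand-in.

I did not re-measure the bottle, wipe box, black ring and jar at the end, but nothing was moved near them.

One disagreement along the way: two readings of the arm's angle differed by about 0.03 rad. I used the direct roller measurement to judge the seat instead.

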